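Set the dust-extraction selector and start the extractor

TASK

Switch the bench's dust extraction to the outlet that is open: with one fingertip, push the selector lever round until it points straight at the middle of the open outlet, not at one of the two capped ones. Push the lever only from one side at a time, do not pinch it. Then press the start button on the small grey box all the way down, let it come up again and take the hand away; leave the tape, bottle, offcut and sander where they stand.

Things in the scene. Friction and masses are not known exactly. Their poses are not given: they have to be found in the camera images.
- manifold: grey metal dust manifold, fixed to the bench, in a different place and turned differently each time: dark round hub of 68 mm radius and 66 mm height, with three round aluminium ducts (tops at 62 mm or lower) that run level from it to three grey outlet seats (36 mm radius, 60 mm high), 200 mm from the hub's axis, at -63, 0 and +63 degrees from this body's x axis (positive = anticlockwise from above). Origin: on the hub's axis, at bench height; z up
- selector (a joint): angle of the selector lever about the hub's vertical axis, rad, 0 along the manifold's x axis, growing anticlockwise seen from above, stops at -1.45 and +1.45. Stiff (about 0.22 N m of friction, so 2 to 3 N at a fingertip) and stays where it is left; no detents. It starts between two outlets, pointing at neither
- selector_axis (a point): point on the lever's turning axis, 105 mm above the bench, turning with the lever: x points out along the lever towards its pointed end, z up. The lever is an upright bare-metal blade on top of the hub, 12 mm thick, reaching from 10 mm to 145 mm from the axis (full thickness to 125 mm, then tapering), lower edge 84 mm and upper edge 126 mm above the bench; the pivot boss (20 mm radius up to 90 mm high, 13 mm radius above) also reaches 126 mm
- open_outlet: the open outlet: a short aluminium pipe stub, 33 mm outer radius (35 at its lip), 34 mm high, open at the top with a dark inside; it stands fixed on one of the three seats, which one differs each time. Origin: centre of its underside, 60 mm above the bench, so its top is at 94 mm; z up
- capped_outlet1: an outlet closed by a flat aluminium cap of 38 mm radius with a low raised cross on top, top at 94 mm above the bench; fixed on one of the seats. Origin: centre of its underside, 60 mm above the bench
- capped_outlet2: the other capped outlet, same as the first
- start (a joint): travel of the start button, m: 0 up, 0.006 fully down (about 5 N); it springs back up by itself
- start_top (a point): centre of the top face of the start button when up: a round black push button of 16 mm radius, pressed straight down, on a grey box (75 by 75 by 45 mm) fixed to the bench behind the hub, on the robot's side
- tape_roll: loose roll of yellow masking tape lying flat, 96 mm across, 25 mm high; origin centre of underside
- water_bottle: loose clear plastic bottle with blue cap, 62 mm across, 160 mm tall; origin centre of underside
- offcut: loose wooden offcut, 160 by 45 by 30 mm, its length along its x; origin centre of underside
- sander: loose round orbital sander standing on its pad, 124 mm across, 127 mm tall; origin centre of underside

How it is judged:
By the outcome, as a careful person would: the job done as asked, in the order asked, and still so for the second after the job is handed in, with the robot touching nothing.
It also fails if it takes over 64 s, if anything falls off the work surface, if the arm or the gripper's body presses on something with over 40 N, if the wrist force passes 120 N, or if a joint passes its speed limit or range.

ROBOT

A 7-joint arm with a two-finger parallel gripper is mounted at the origin on the work surface. World frame = base frame: x ahead of the robot, y to its left, z up, the work surface at z = 0. Lengths are in mm, angles in rad, forces in N, time in s.
With the tool pointing down it reaches from about 425 to 800 mm from the base axis. Payload 8.3 kg.
Tool frame: the origin (TCP) lies at the very end of the fingers, on their centre line; the grasp point (between the pads) lies behind it (r.grasp_offset is the z of the grasp point in the tool frame, in mm); z points along the fingers, x is the direction in which the jaws open and shut, and the axes are right-handed (so a half turn about z gives the same grasp; the last joint's range is limited). The gripper opens to 85 mm and grips with 20 to 120 N. Pads are 22 mm wide; open, the fingers measure 114 mm over their backs; the gripper's body (76 mm by 85 mm) begins 54 mm behind the grasp point. The pads swing forward as they close: fully open they stand 13 mm farther back than shut.
Start: joints at [1.206, 0.383, 0.016, 1.37, -0.006, 1.388, -0.046], TCP at [185.813, -596.72, 209.779] pointing down, gripper open.
Joint ranges: [-2.95, 2.95], [-0.25, 2.06], [-1.52, 1.56], [0.18, 2.33], [-1.44, 4.58], [0.02, 2.06], [-3.01, 3.01]. Speed limits (rad/s): [2.39, 2.39, 3.01, 3.01, 3.14, 3.14, 3.14].

INTERFACE

Orientations are given as a unit quaternion [x, y, z, w].
In Python, from cell import r gives the robot as it stands.
- The arm moves only by the tool servo_tool, never from a script. Its argument "increments" is a list of rows, each a list of 5 numbers: the shift along the tool's x, y, z in cm, then the turn about the tool's z in rad, then the finger opening in cm, from 0 to 8.54. In form: [[x, y, z, turn, hand], ...]. A call has 1 to 10 rows; each row shifts and turns the commanded pose from where the row before left it, along the tool's axes as they then stand; what a row does not reach is not made up. A row lasts 1/10 s, in which the tool goes at most 50 mm and 8.59 degrees, less where a joint would pass 70% of its speed; a pose out of reach is approached as far as the arm can. A call is refused whole if a number of a shift passes 5 or a number of a turn 0.15, either way. A call with a gripper value outside its range is refused whole. The fingers move at their own pace and stop on an object; "force" is the grip in N (left out, the last holds). Time passes only in rows, so rows that do not move let the fingers close. It gives the time, the measured TCP pose, the force and the opening at its end, in the units of the state.
- r.sense(): the state, without advancing time (a new reading comes with each control period).
- r.snapshot(name): name is "scene" or "side" or "wrist"; returns a dict with "image" (480x640x3 uint8, red, green, blue), "camera_matrix" (3x3 intrinsics, pixels), "rvec" (rotation vector, rad) and "tvec" (3), from world to camera coordinates, as OpenCV has them; the wrist camera has in their place "mount" (4x4, takes a point from camera to tool coordinates, whose origin is the TCP and whose axes are the tool frame's). Camera axes: x right, y down, z forward; pixel columns grow to the right and rows downward; lengths in mm; the calibration is good to about 2 mm. A picture is of the moment at which its call begins: read the wrist's pose just before it. There is no depth.
- r.hand_in(): hands the job in, once; it reports no verdict.
The state is a dict: "time_s": time; "qpos": joint angles; "joint_velocities": joint speeds; "tau": joint torques, N m; "position": TCP position; "orientation": TCP orientation; "wrist_force": force on the tool from outside, world axes, zero at the start; "ft_torque": the same for the moment, N m; "finger_gap": finger opening in mm.
Only numpy, scipy, OpenCV 4.12 (cv2) and the standard library are available. Lean on these libraries where they do the work, as an engineer would, in place of code of your own. Each camera call takes 0.05 s, during which the arm holds its last target.

## Working session

There is one attempt and no reset: what is moved stays moved. The work goes in short steps, Python scripts to look and compute and a tool call to move; the robot and the scene stay as the last step left them, time stands still between calls to the robot, and variables do not carry over. Pictures are saved under pics/ and viewed, and the job is handed in when it is done.

Besides the shell and the picture viewer there is one more tool, called after "Call:" as name(argument=value, ...), one argument or row to a line, values as JSON. servo_tool: Moves the arm, as the interface text tells. Its arguments: {"type":"object","properties":{"increments":{"type":"array"},"force":{"type":"number"}},"required":["increments"]}

```bash
mkdir -p pics; ls; python3 - <<'E'
from cell import r
import cv2,pickle
s=r.sense();print(s, r.grasp_offset)
d={}
for n in ["scene","side","wrist"]:
    q=r.snapshot(n);d[n]=q
    cv2.imwrite(f"pics/{n}0.png",q["image"][:,:,::-1])
    print(n,{k:v for k,v in q.items() if k!="image"})
pickle.dump((s,d),open("p0.pkl","wb"))
E
```

```text
pics
{'time_s': 0.0, 'qpos': array([ 1.20612447,  0.38425833,  0.01638031,  1.3711522 , -0.00630912,
        1.38821916, -0.04650502]), 'joint_velocities': array([-0.00125512,  0.00032957, -0.00122243, -0.00012964, -0.00072596,
        0.00096279,  0.00105043]), 'tau': array([ 5.20426802e-04, -6.27600074e+01,  8.44133031e-01, -3.71819758e+01,
        1.64764468e-02,  1.40727841e-02, -2.72082713e-05]), 'position': array([ 185.62654143, -596.2200113 ,  208.76728085]), 'orientation': array([ 8.05375706e-01, -5.92763852e-01, -8.09503435e-04, -5.76715942e-04]), 'wrist_force': array([-0.78093615,  0.48530411,  0.50349555]), 'ft_torque': array([-0.02288331,  0.00383732,  0.01017969]), 'finger_gap': 85.25388631064394} -18.700000000000003
scene {'camera_matrix': array([[594.19271013,   0.        , 320.472846  ],
       [  0.        , 594.19271013, 237.97743947],
       [  0.        ,   0.        ,   1.        ]]), 'rvec': array([ 1.87508624,  1.30896197, -0.6614956 ]), 'tvec': array([-156.67423888, -233.74994684, 2020.30590392])}
side {'camera_matrix': array([[554.18089141,   0.        , 313.39133258],
       [  0.        , 554.18089141, 236.89069218],
       [  0.        ,   0.        ,   1.        ]]), 'rvec': array([ 0.4636526 , -2.72663115,  1.15205393]), 'tvec': array([ 502.74459992,  202.00391466, 1190.53913081])}
wrist {'camera_matrix': array([[376.35697254,   0.        , 314.54340527],
       [  0.        , 376.35697254, 236.78522186],
       [  0.        ,   0.        ,   1.        ]]), 'mount': array([[ 9.99999971e-01, -2.13372648e-04, -1.08509481e-04,
        -1.23709877e-01],
       [ 2.36879805e-04,  9.47382450e-01,  3.20103792e-01,
        -8.11183243e+01],
       [ 3.44985847e-05, -3.20103808e-01,  9.47382473e-01,
        -1.64651731e+02],
       [ 0.00000000e+00,  0.00000000e+00,  0.00000000e+00,
         1.00000000e+00]])}
```

View pics/scene0.png

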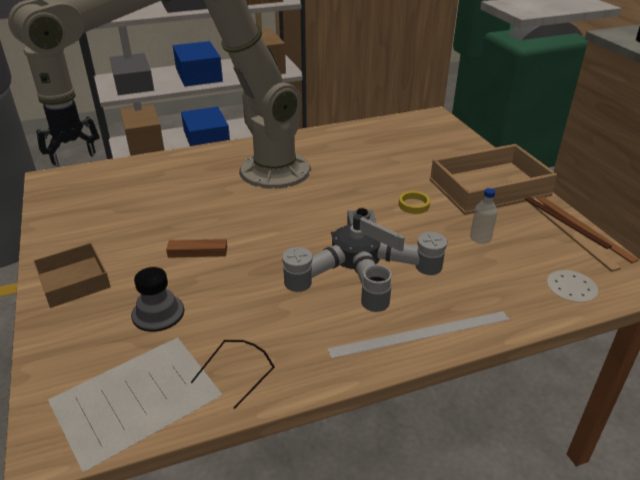

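View pics/side0.png

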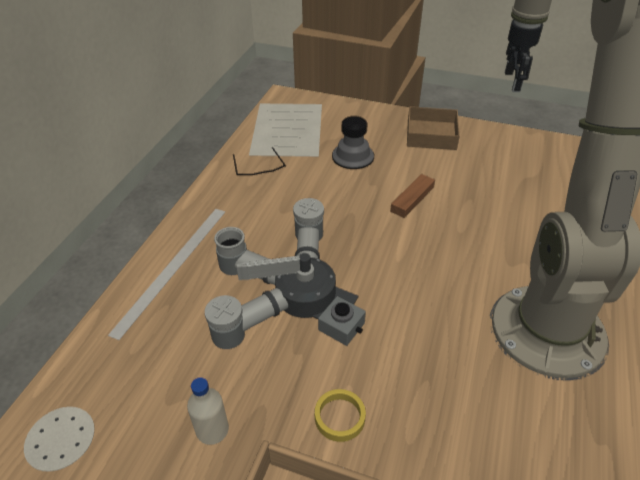

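View pics/wrist0.png

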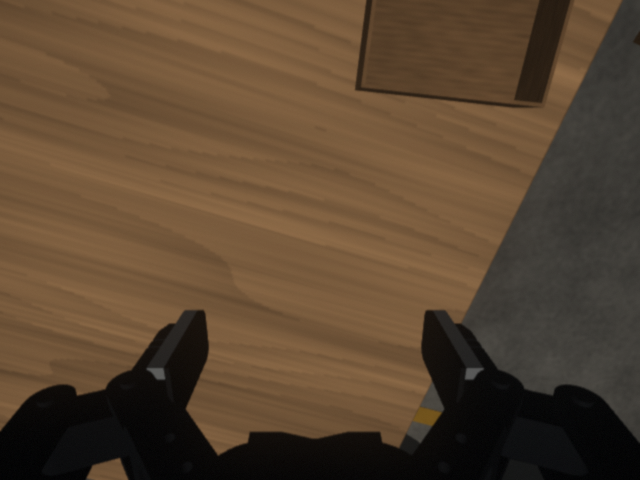

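The open stub is the middle outlet (scene ~(377,275), side ~(231,240)). The lever points between it and the left capped outlet (scene ~(431,240)). I'll zoom in to measure.

```bash
python3 - <<'E'
import pickle,cv2
s,d=pickle.load(open("p0.pkl","rb"))
for n,(x,y,w,h,k) in {"scene":(270,195,190,125,4),"side":(190,185,190,170,3.5)}.items():
    c=d[n]["image"][y:y+h,x:x+w,::-1]
    cv2.imwrite(f"pics/{n}0z.png",cv2.resize(c,None,fx=k,fy=k,interpolation=cv2.INTER_CUBIC))
E
```

```text
(no output)
```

View pics/scene0z.png

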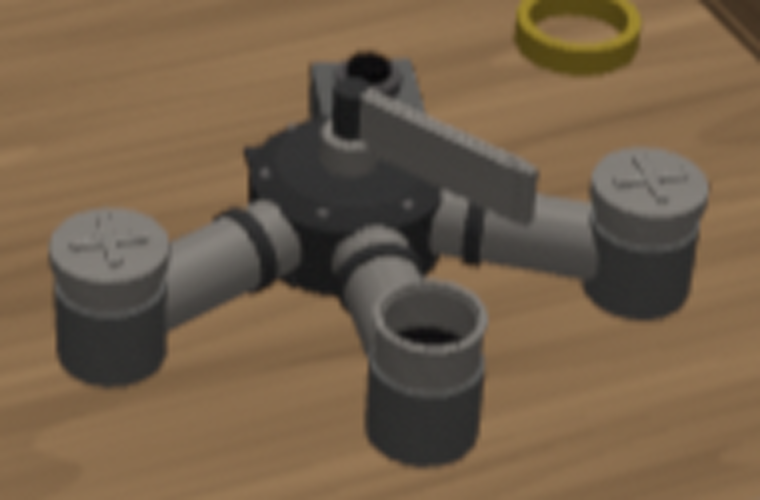

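View pics/side0z.png

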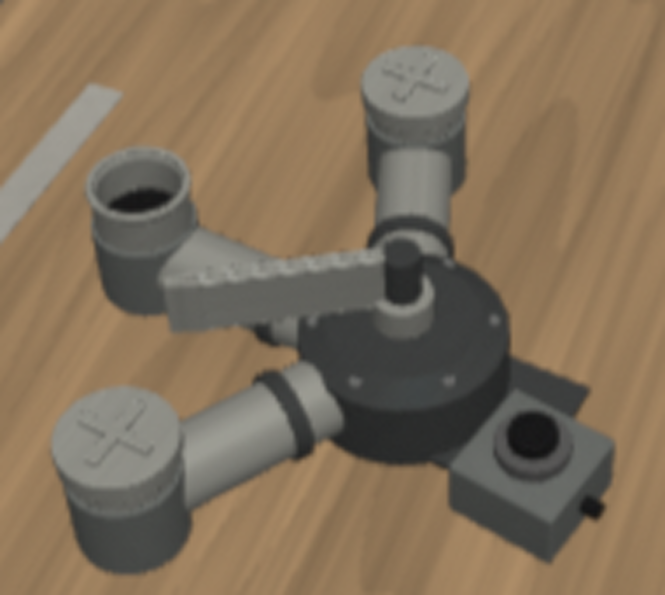

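```bash
cat > fit.py <<'E'
import pickle,cv2,numpy as np
from scipy.optimize import least_squares
s,d=pickle.load(open("p0.pkl","rb"))
Z={"scene":(270,195,4.),"side":(190,185,3.5)}
P={"scene":dict(a=(109,246),b=(649,184),o=(429,317),h=(354,90),s=(370,68),t=(533,175)),
   "side":dict(a=(415,77),b=(118,435),o=(138,182),h=(404,248),s=(534,435),t=(170,283))}
def px(n,k):
    x,y,f=Z[n];u=P[n][k];return np.array([x+(u[0]+.5)/f-.5,y+(u[1]+.5)/f-.5])
def proj(n,X):
    q=d[n];return cv2.projectPoints(np.float64(X).reshape(1,1,3),q["rvec"],q["tvec"],q["camera_matrix"],None)[0].ravel()
def tri(k):
    Pm=[d[n]["camera_matrix"]@np.c_[cv2.Rodrigues(d[n]["rvec"])[0],d[n]["tvec"]] for n in Z]
    X=cv2.triangulatePoints(*Pm,*[px(n,k) for n in Z]).ravel();return X[:3]/X[3]
if __name__=="__main__":
    for k in "abohst": print(k,tri(k).round(1))
    def world(p):
        x,y,w,l,bx,by,bz=p
        D=lambda a,R,z:[x+R*np.cos(w+a),y+R*np.sin(w+a),z]
        A=np.radians(63)
        return dict(a=D(-A,200,94),b=D(A,200,94),o=D(0,200,94),h=D(0,0,126),t=D(l,145,126),s=[bx,by,bz])
    f=lambda p:np.concatenate([proj(n,world(p)[k])-px(n,k) for n in Z for k in "abohst"])
    h=tri("h");o=tri("o");w0=np.arctan2(*(o-h)[1::-1]);b=tri("s")
    R=least_squares(f,[h[0],h[1],w0,.4,*b],loss="soft_l1")
    print(R.x.round(3),"\n",f(R.x).reshape(2,6,2).round(1).tolist())
E
python3 fit.py
```

```text
a [ 589.8 -115.8   90.8]
b [646.3 235.3  88.3]
o [725.6  42.5  92.8]
h [528.1  74.6 125.5]
s [422.4 136.3  61.7]
t [652.3 144.5 123.1]
[ 5.27025e+02  7.39630e+01 -1.53000e-01  6.66000e-01  4.21825e+02
  1.35265e+02  6.18620e+01] 
 [[[-1.0, -1.7], [-0.6, -2.7], [-0.3, -1.0], [-1.6, -1.1], [-1.1, -0.5], [-0.6, -1.3]], [[-0.9, -0.2], [-0.6, -0.5], [-0.6, 0.4], [-1.1, 1.0], [-0.6, 0.4], [-2.1, -0.0]]]
```

```bash
cat > h.py <<'E'
import numpy as np,cv2,pickle
from cell import r
from scipy.spatial.transform import Rotation as Ro
def st():
    s=r.sense();R=Ro.from_quat(s["orientation"]).as_matrix()
    ax=np.arctan2(R[1,0],R[0,0])
    print("t",round(s["time_s"],2),"p",s["position"].round(1),"xdir deg",np.degrees(ax).round(1),"zax",R[:,2].round(3),"F",s["wrist_force"].round(1),"gap",round(s["finger_gap"],1),"q",s["qpos"].round(2))
    return s,R
def to(p,R=None):
    s,R=st();dl=R.T@(np.array(p)-s["position"])/10
    print("tool delta cm",dl.round(2),"rows>=",np.linalg.norm(dl)/5)
def wrist(name):
    s,R=st();q=r.snapshot("wrist");pickle.dump((s,R,q),open(name+".pkl","wb"))
    cv2.imwrite(f"pics/{name}.png",q["image"][:,:,::-1])
E
python3 -c "
from h import *
to([640,150,230])"
```

```text
t 0.15 p [ 185.7 -596.3  209. ] xdir deg -72.7 zax [-0.     0.001 -1.   ] F [ 0.  -0.2  0.1] gap 85.2 q [ 1.21  0.38  0.02  1.37 -0.01  1.39 -0.05]
tool delta cm [-57.75 -65.57  -2.01] rows>= 17.479738587037467
```

Call:
servo_tool(
  increments=[
    [-2.4,-2.7,-0.3,0,0],
    [-2.4,-2.7,-0.3,0,0],
    [-2.4,-2.7,-0.3,0,0],
    [-2.4,-2.7,-0.3,0,0],
    [-2.4,-2.7,-0.3,0,0],
    [-2.4,-2.7,-0.3,0,0],
    [-2.4,-2.7,-0.3,0,0],
    [-2.4,-2.7,0,0,0],
    [-2.4,-2.7,0,0,0],
    [-2.4,-2.7,0,0,0],
  ],
)

```text
time_s: 1.15
position: [372.7, -285.9, 230.8]
orientation: [0.805, -0.593, -0.0, 0.0]
wrist_force: [0.9, -0.3, -0.1]
finger_gap: -0.3
```

Call:
servo_tool(
  increments=[
    [-2.4,-2.7,0,0,0],
    [-2.4,-2.7,0,0,0],
    [-2.4,-2.7,0,0,0],
    [-2.4,-2.7,0,0,0],
    [-2.4,-2.7,0,0,0],
    [-2.4,-2.7,0,0,0],
    [-2.4,-2.7,0,0,0],
    [-2.4,-2.7,0,0,0],
    [-2.4,-2.7,0,0,0],
    [-2.4,-2.7,0,0,0],
  ],
)

```text
time_s: 2.15
position: [559.2, 23.2, 230.6]
orientation: [0.805, -0.593, -0.0, 0.0]
wrist_force: [0.7, -0.5, 0.6]
finger_gap: 0.1
```

Call:
servo_tool(
  increments=[
    [-2.4,-2.7,0,0,0],
    [-2.4,-2.7,0,0,0],
    [-2.4,-2.7,0,0,0],
    [-2.4,-2.7,0,0,0],
    [0,0,0,0,0],
    [0,0,0,0,0],
  ],
)

```text
time_s: 2.75
position: [633.0, 146.8, 229.9]
orientation: [0.806, -0.592, -0.001, 0.0]
wrist_force: [-0.0, -1.2, 0.1]
finger_gap: 0.2
```

```bash
python3 -c "
from h import *
wrist('w1')"
```

```text
t 2.75 p [633.  146.8 229.9] xdir deg -72.6 zax [-0.002  0.    -1.   ] F [-0.  -1.2  0.1] gap 0.2 q [ 0.09  0.49 -0.56  1.23  0.25  1.49 -1.71]
```

View pics/w1.png

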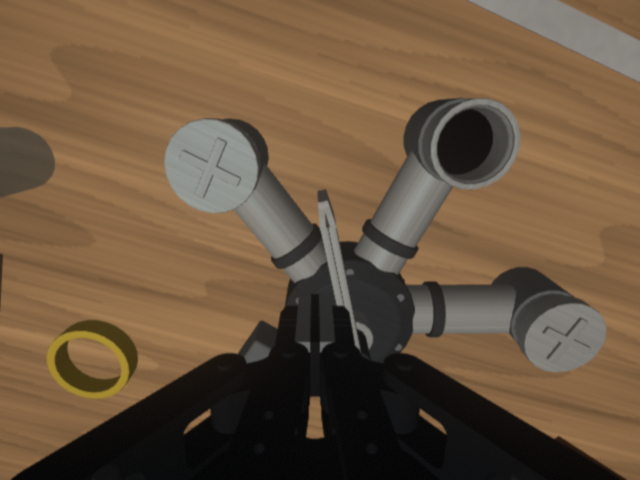

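Wrist view: open outlet's lip at ~(477,143), capped tops at ~(213,166) and (562,333), lever tip at ~(323,193). I'll add these to the fit.

```bash
cat > fit2.py <<'E'
from fit import *
from scipy.spatial.transform import Rotation as Ro
def wproj(f,X):
    s,R,q=pickle.load(open(f+".pkl","rb"));M=q["mount"]
    c=M[:3,:3].T@(R.T@(np.asarray(X)-s["position"])-M[:3,3]);u=q["camera_matrix"]@c;return u[:2]/u[2]
def world(p):
    x,y,w,l=p
    D=lambda a,R,z:[x+R*np.cos(w+a),y+R*np.sin(w+a),z]
    A=np.radians(63)
    return dict(a=D(-A,200,94),b=D(A,200,94),o=D(0,200,94),h=D(0,0,126),t=D(l,145,126))
def fitall(wf,W,p0=[527,74,-.153,.666]):
    def g(p):
        X=world(p)
        e=[(proj(n,X[k])-px(n,k)) * (1) for n in Z for k in "aboh"]
        e+=[(wproj(wf,X[k])-np.array(v))*.6 for k,v in W.items()]
        return np.concatenate(e)
    R=least_squares(g,p0,loss="soft_l1");print(R.x.round(4));print(g(R.x).reshape(-1,2).round(1).tolist())
    # wrist only
    gw=lambda p:np.concatenate([wproj(wf,world(p)[k])-np.array(v) for k,v in W.items()])
    R=least_squares(gw,p0);print("wrist only",R.x.round(4));print(gw(R.x).reshape(-1,2).round(1).tolist())
if __name__=="__main__":
    fitall("w1",dict(b=(213.5,166),o=(477,143),a=(562,333),t=(323,193)))
E
python3 fit2.py
```

```text
[ 5.27823e+02  7.53374e+01 -1.59500e-01  6.75600e-01]
[[-0.7, -1.8], [-0.1, -2.3], [-0.2, -0.9], [-1.0, -1.0], [-0.9, 0.1], [-1.5, -0.5], [-0.8, 0.4], [-1.7, 1.3], [-1.4, -0.4], [0.2, -0.7], [4.9, 3.2], [0.2, 3.0]]
wrist only [ 5.283447e+02  7.801170e+01 -1.665000e-01  6.650000e-01]
[[-4.2, -3.4], [-1.0, -2.0], [5.5, 5.5], [0.5, 2.6]]
```

Call:
servo_tool(
  increments=[
    [0,0,0,-0.1,0],
    [0,0,0,-0.11,0],
    [0,0,0,0,0],
  ],
)

```text
time_s: 3.1
position: [633.3, 143.8, 231.2]
orientation: [0.863, -0.505, 0.0, 0.0]
wrist_force: [0.1, 0.1, -0.0]
finger_gap: 0.1
```

```bash
python3 -c "
from h import *
to([605,163,104])"
```

```text
t 3.1 p [633.3 143.8 231.2] xdir deg -60.7 zax [ 0.001 -0.001 -1.   ] F [ 0.1  0.1 -0. ] gap 0.1 q [ 0.12  0.5  -0.6   1.23  0.27  1.49 -1.51]
tool delta cm [-3.07  1.53 12.71] rows>= 2.633928390906136
```

Call:
servo_tool(
  increments=[
    [-1.5,0.8,0,0,0],
    [-1.6,0.7,0,0,0],
    [0,0,3.2,0,0],
    [0,0,3.2,0,0],
    [0,0,3.2,0,0],
    [0,0,3.1,0,0],
    [0,0,0,0,0],
    [0,0,0,0,0],
  ],
)

```text
time_s: 3.9
position: [605.1, 164.7, 104.6]
orientation: [0.862, -0.506, 0.0, 0.0]
wrist_force: [-0.3, 0.1, 1.0]
finger_gap: -0.2
```

```bash
python3 -c "
from h import *
wrist('w2')
import cv2
q=r.snapshot('side');cv2.imwrite('pics/s2.png',cv2.resize(q['image'][180:350,180:380,::-1],None,fx=3.5,fy=3.5,interpolation=2))"
```

```text
t 3.9 p [605.1 164.7 104.6] xdir deg -60.8 zax [-0. -0. -1.] F [-0.3  0.1  1. ] gap -0.2 q [ 0.11  0.53 -0.59  1.49  0.3   1.22 -1.59]
```

View pics/w2.png

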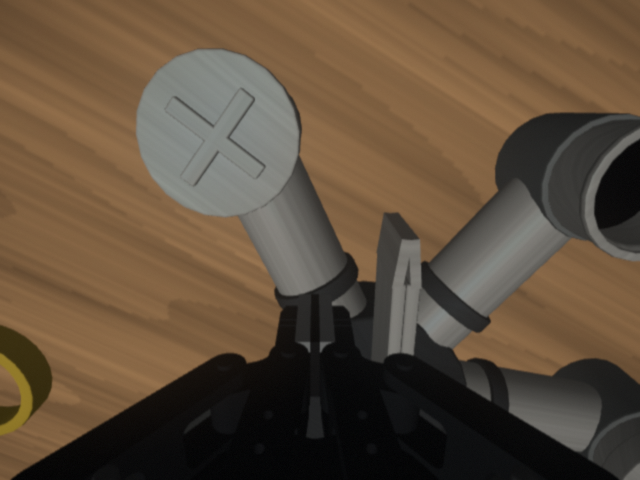

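View pics/s2.png

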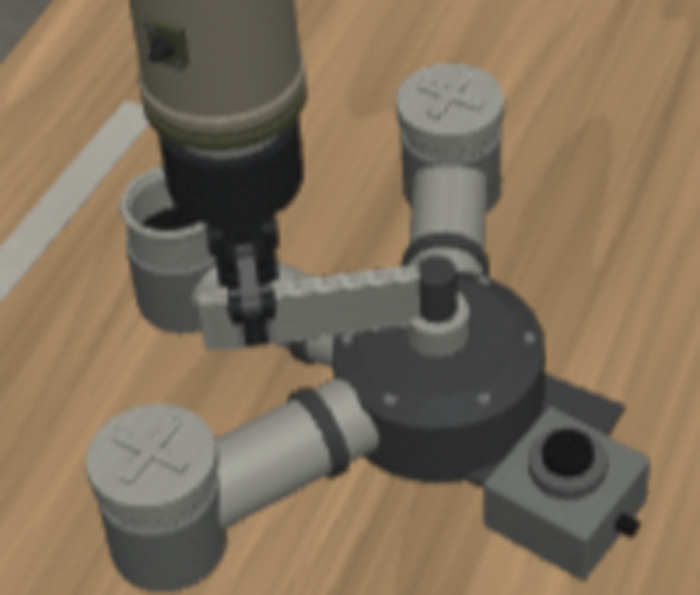

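Clear to push: the finger is beside the lever and parallel to it. I'll approach to contact now.

Call:
servo_tool(
  increments=[
    [0.5,0,0,0,0],
    [0.5,0,0,0,0],
    [0.4,0,0,0,0],
    [0.2,0,0,0,0],
    [0.1,0,0,0,0],
    [0,0,0,0,0],
  ],
)

```text
time_s: 4.6
position: [613.4, 150.6, 103.8]
orientation: [0.863, -0.505, -0.0, -0.0]
wrist_force: [0.0, 0.0, 0.2]
finger_gap: -0.1
```

Call:
servo_tool(
  increments=[
    [0.2,0,0,0,0],
    [0,0,0,0,0],
  ],
)

```text
time_s: 4.8
position: [614.4, 148.9, 103.8]
orientation: [0.863, -0.505, -0.0, 0.0]
wrist_force: [-1.1, -0.1, -0.5]
finger_gap: -0.1
```

Call:
servo_tool(
  increments=[
    [0.2,0,0,0,0],
    [0,0,0,0,0],
  ],
)

```text
time_s: 5.0
position: [615.4, 146.9, 103.8]
orientation: [0.863, -0.505, 0.0, 0.0]
wrist_force: [0.1, -0.5, -0.5]
finger_gap: 0.4
```

Call:
servo_tool(
  increments=[
    [0.2,0,0,0,0],
    [0,0,0,0,0],
  ],
)

```text
time_s: 5.2
position: [616.5, 145.1, 103.8]
orientation: [0.863, -0.505, 0.0, 0.0]
wrist_force: [0.3, -0.8, -0.1]
finger_gap: 0.0
```

Call:
servo_tool(
  increments=[
    [0.2,0,0,0,0],
    [0,0,0,0,0],
  ],
)

```text
time_s: 5.4
position: [617.4, 143.4, 103.8]
orientation: [0.863, -0.505, 0.0, 0.0]
wrist_force: [-0.7, 1.1, -0.5]
finger_gap: 0.3
```

Call:
servo_tool(
  increments=[
    [0.2,0,0,0,0],
    [0,0,0,0,0],
  ],
)

```text
time_s: 5.6
position: [618.3, 142.0, 103.9]
orientation: [0.863, -0.505, -0.0, -0.0]
wrist_force: [0.1, -0.5, -0.1]
finger_gap: -0.1
```

```bash
python3 -c "
from h import *
wrist('w3')"
```

```text
t 5.6 p [618.3 142.  103.9] xdir deg -60.7 zax [ 0.  0. -1.] F [ 0.1 -0.5 -0.1] gap -0.1 q [ 0.14  0.54 -0.59  1.46  0.31  1.23 -1.55]
```

View pics/w3.png

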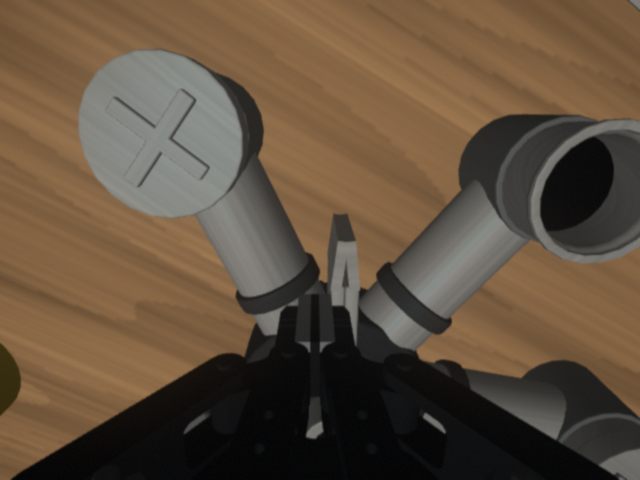

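The lever is almost touching the right finger, so I'll continue in small steps.

Call:
servo_tool(
  increments=[
    [0.2,0,0,0,0],
    [0,0,0,0,0],
  ],
)

```text
time_s: 5.85
position: [619.2, 140.5, 103.9]
orientation: [0.863, -0.505, -0.0, -0.0]
wrist_force: [-0.5, 1.5, 0.7]
finger_gap: -0.4
```

Call:
servo_tool(
  increments=[
    [0.2,0,0,0,0],
    [0,0,0,0,0],
  ],
)

```text
time_s: 6.05
position: [620.3, 138.5, 103.9]
orientation: [0.863, -0.505, 0.0, -0.0]
wrist_force: [-0.3, 1.5, -0.4]
finger_gap: 0.2
```

Call:
servo_tool(
  increments=[
    [0.55,-0.05,0,0.05,0],
    [0.55,-0.05,0,0.05,0],
    [0.55,-0.05,0,0.05,0],
    [0.55,-0.05,0,0.05,0],
    [0.55,-0.05,0,0.05,0],
    [0.55,-0.05,0,0.05,0],
    [0.55,-0.05,0,0.05,0],
    [0.55,-0.05,0,0.05,0],
    [0,0,0,0,0],
  ],
)

```text
time_s: 6.95
position: [638.4, 97.6, 103.7]
orientation: [0.745, -0.667, 0.0, 0.0]
wrist_force: [0.2, 0.2, -0.7]
finger_gap: -0.2
```

```bash
python3 -c "
from h import *
wrist('w4')"
```

```text
t 6.95 p [638.4  97.6 103.7] xdir deg -83.7 zax [-0.    -0.001 -1.   ] F [ 0.2  0.2 -0.7] gap -0.2 q [ 0.14  0.54 -0.49  1.43  0.26  1.23 -1.84]
```

View pics/w4.png

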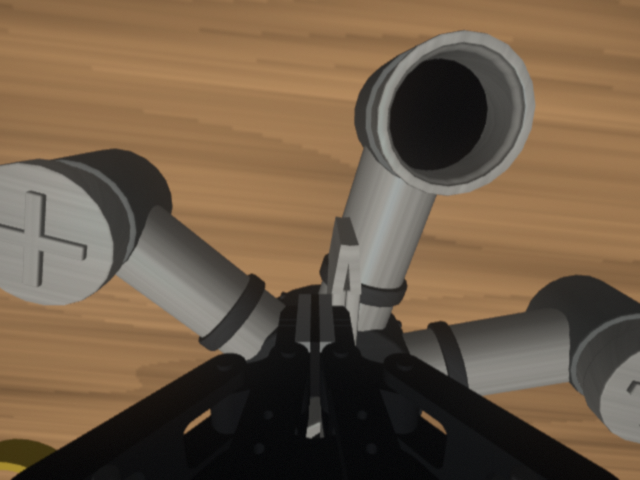

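Lever follows. About 0.27 rad is left, so I'll push 0.2 and then measure.

Call:
servo_tool(
  increments=[
    [0.55,-0.05,0,0.05,0],
    [0.55,-0.05,0,0.05,0],
    [0.55,-0.05,0,0.05,0],
    [0.55,-0.05,0,0.05,0],
    [0,0,0,0,0],
    [0,0,0,0,0],
  ],
)

```text
time_s: 7.6
position: [641.4, 76.5, 103.9]
orientation: [-0.676, 0.737, -0.0, 0.0]
wrist_force: [0.0, -0.1, -0.2]
finger_gap: -0.1
```

```bash
python3 -c "
from h import *
wrist('w5')
import cv2
q=r.snapshot('scene');cv2.imwrite('pics/c5.png',cv2.resize(q['image'][195:320,270:460,::-1],None,fx=4,fy=4,interpolation=2))"
```

```text
t 7.6 p [641.4  76.5 103.9] xdir deg -94.9 zax [ 0.001 -0.    -1.   ] F [ 0.  -0.1 -0.2] gap -0.1 q [ 0.14  0.54 -0.45  1.43  0.24  1.23 -1.99]
```

View pics/w5.png

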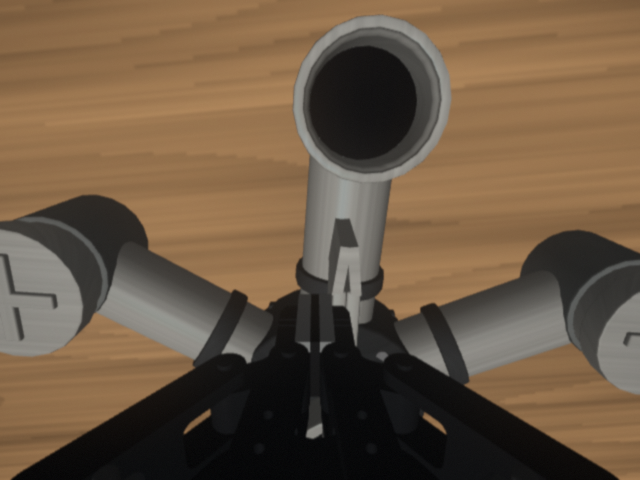

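View pics/c5.png

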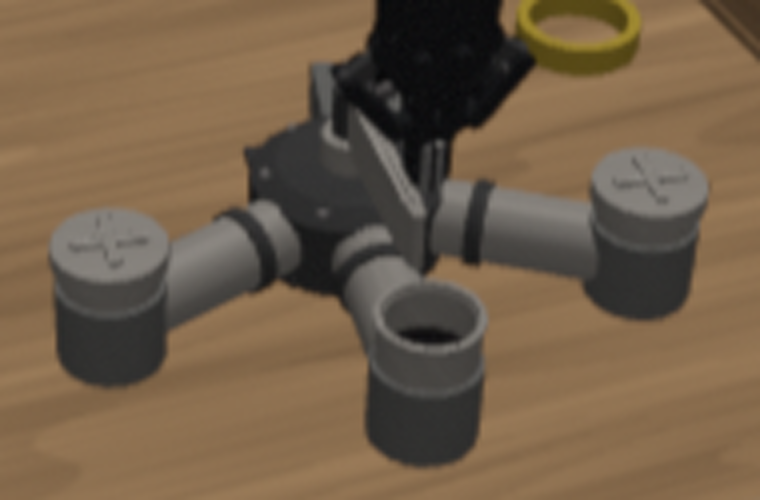

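```bash
cat > bp.py <<'E'
import pickle,numpy as np
def bp(f,u,z):
    s,R,q=pickle.load(open(f+".pkl","rb"));M=q["mount"]
    ray=R@M[:3,:3]@np.linalg.solve(q["camera_matrix"],[*u,1]);o=R@M[:3,3]+s["position"]
    return o+ray*(z-o[2])/ray[2]
E
python3 - <<'E'
import cv2
i=cv2.imread("pics/w5.png")
cv2.imwrite("pics/w5z.png",cv2.resize(i[200:360,270:430],None,fx=3.7,fy=3.7,interpolation=2))
E
```

```text
(no output)
```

View pics/w5z.png

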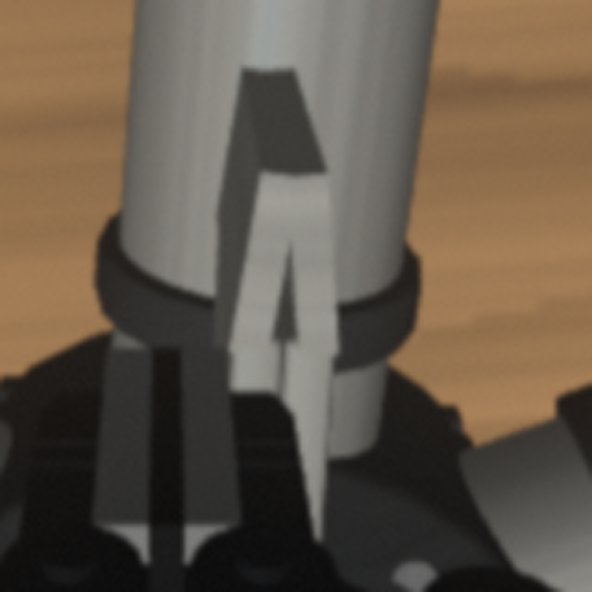

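```bash
python3 - <<'E'
from bp import *
H=np.array([528,75.5])
t=bp("w5",(349.2,247.3),126);sh=bp("w5",(346.8,293.8),126);o=bp("w5",(372,98),94);a=bp("w5",(348.4,264.9),126)
ang=lambda v:np.degrees(np.arctan2(v[1],v[0])).round(2)
for n,p in dict(t=t,sh=sh,a=a,o=o).items():print(n,p.round(1),np.hypot(*(p[:2]-H)).round(1),ang(p[:2]-H))
print("blade dir",ang(t-sh)," o-t dir",ang(o-t))
E
```

```text
t [668.6  59.8 126. ] 141.4 -6.38
sh [647.8  62.  126. ] 120.6 -6.44
a [660.9  60.6 126. ] 133.7 -6.42
o [724.9  43.8  94. ] 199.4 -9.14
blade dir -6.04  o-t dir -15.82
```

Call:
servo_tool(
  increments=[
    [0.25,-0.03,0,0.022,0],
    [0.25,-0.03,0,0.022,0],
    [0,0,0,0,0],
    [0,0,0,0,0],
  ],
)

```text
time_s: 8.1
position: [641.3, 71.6, 103.9]
orientation: [-0.659, 0.752, -0.0, -0.0]
wrist_force: [-0.5, 1.4, 0.1]
finger_gap: 0.1
```

```bash
python3 -c "
from h import *
wrist('w6')
import cv2
i=cv2.imread('pics/w6.png')
cv2.imwrite('pics/w6z.png',cv2.resize(i[200:360,270:430],None,fx=3.7,fy=3.7,interpolation=2))"
```

```text
t 8.1 p [641.3  71.6 103.9] xdir deg -97.6 zax [ 0. -0. -1.] F [-0.5  1.4  0.1] gap 0.1 q [ 0.15  0.53 -0.44  1.44  0.23  1.22 -2.02]
```

View pics/w6z.png

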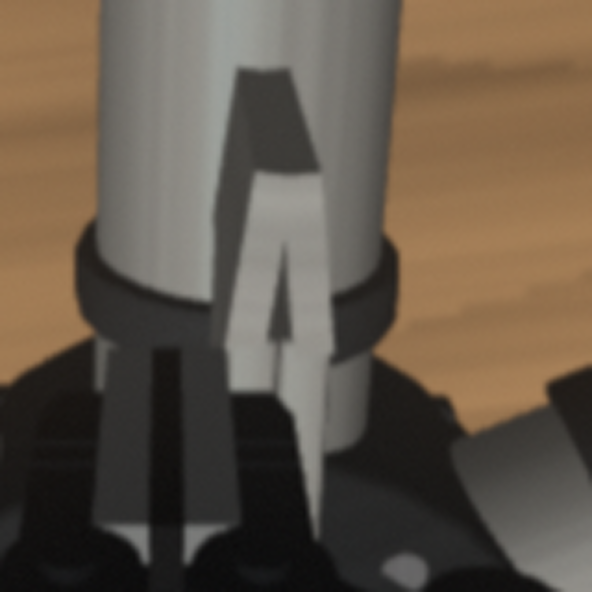

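View pics/w6.png

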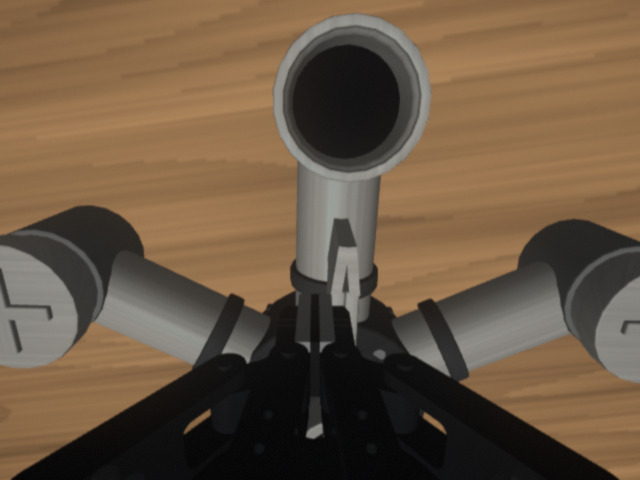

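```bash
cat > ang.py <<'E'
from bp import *
def go(f,T,A,S,O,x0=270,y0=200,k=3.7):
    H=np.array([528,75.5]);c=lambda p:(x0+(p[0]+.5)/k-.5,y0+(p[1]+.5)/k-.5)
    t=bp(f,c(T),126);sh=bp(f,c(S),126);o=bp(f,O,94);a=bp(f,c(A),126)
    ang=lambda v:np.degrees(np.arctan2(v[1],v[0])).round(2)
    for n,p in dict(t=t,sh=sh,a=a,o=o).items():print(n,p.round(1),np.hypot(*(p[:2]-H)).round(1),ang(p[:2]-H))
    print("blade dir",ang(t-sh)," o-t dir",ang(o-t))
E
python3 -c "
from ang import *
go('w6',(287,174),(284,240),(279,348),(352,98))"
```

```text
t [668.1  54.3 126. ] 141.7 -8.6
sh [647.2  57.4 126. ] 120.6 -8.62
a [660.4  55.5 126. ] 133.9 -8.61
o [724.3  43.7  94. ] 198.9 -9.21
blade dir -8.46  o-t dir -10.71
```

Call:
servo_tool(
  increments=[
    [0.12,-0.01,0,0.01,0],
    [0,0,0,0,0],
    [0,0,0,0,0],
  ],
)

```text
time_s: 8.45
position: [641.2, 70.5, 103.9]
orientation: [-0.655, 0.756, 0.0, 0.0]
wrist_force: [-0.4, 2.1, 0.3]
finger_gap: 0.2
```

Call:
servo_tool(
  increments=[
    [-0.5,0,0,0,0],
    [-0.8,0,0,0,0],
    [-0.8,0,0,0,0],
    [-0.2,0,-3,0,0],
    [0,0,-4,0,0],
    [0,0,-4,0,0],
    [0,0,-2,0,0],
    [0,0,0,0,0],
    [0,0,0,0,0],
  ],
)

```text
time_s: 9.35
position: [644.6, 93.9, 233.8]
orientation: [-0.655, 0.755, -0.0, 0.0]
wrist_force: [0.2, -1.2, -1.2]
finger_gap: -0.3
```

```bash
python3 -c "
from h import *
wrist('w7')
import cv2
i=cv2.imread('pics/w7.png')
cv2.imwrite('pics/w7z.png',cv2.resize(i[40:340,240:540],None,fx=2,fy=2,interpolation=2))"
```

```text
t 9.35 p [644.6  93.9 233.8] xdir deg -98.1 zax [ 0.001  0.    -1.   ] F [ 0.2 -1.2 -1.2] gap -0.3 q [ 0.1   0.47 -0.46  1.23  0.2   1.48 -2.04]
```

View pics/w7.png

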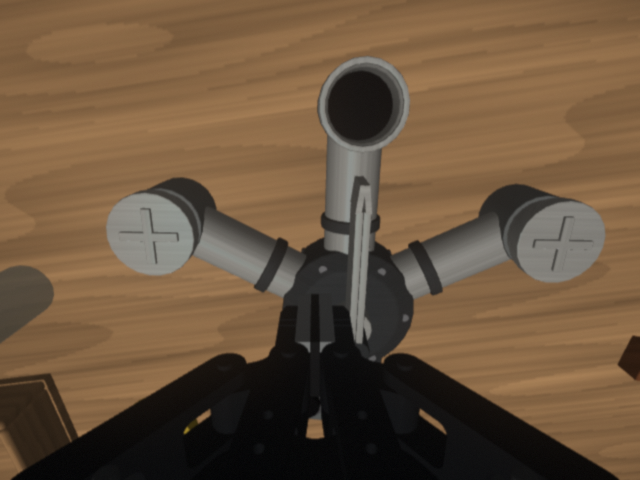

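View pics/w7z.png

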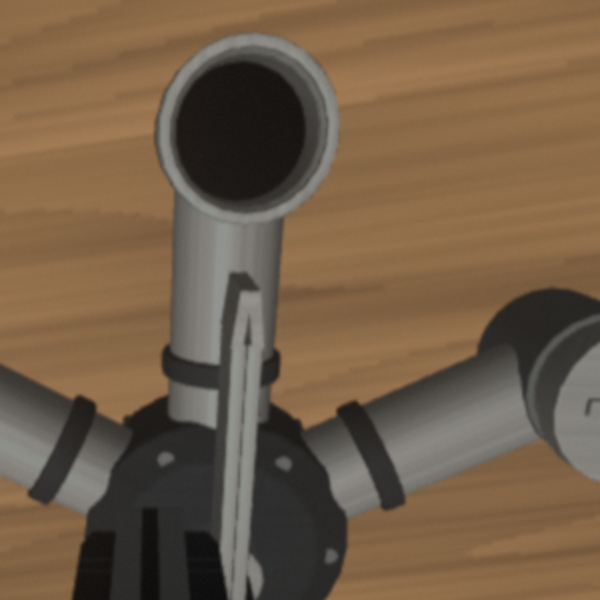

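```bash
python3 -c "
from ang import *
go('w7',(251,293),(249,318),(239.5,590),(363.3,103.8),240,40,2)
from fit2 import *
fitall('w7',dict(b=(150.5,233),o=(363.3,103.8),a=(554,241.5),t=(365.2,186.2)),[528,75,-.16,0])
"
```

```text
t [667.2  52.9 126. ] 141.0 -9.23
sh [542.8  70.  126. ] 15.7 -20.36
a [658.   54.5 126. ] 131.7 -9.17
o [723.9  44.7  94. ] 198.3 -8.95
blade dir -7.85  o-t dir -8.24
[ 5.264949e+02  7.563250e+01 -1.584000e-01 -8.000000e-04]
[[-0.7, -2.1], [-0.2, -2.7], [-0.3, -1.2], [-1.1, -1.3], [-0.5, 0.3], [-1.0, -0.2], [-0.4, 0.7], [-1.1, 1.6], [-1.6, 1.6], [0.4, -0.2], [6.1, 0.4], [0.0, -2.0]]
wrist only [ 5.263931e+02  7.891370e+01 -1.678000e-01 -1.430000e-02]
[[-5.6, 1.4], [-1.1, 0.6], [6.8, 3.2], [0.1, -2.4]]
```

Lever and outlet direction agree to well under 1°. Next, the button.

```bash
python3 -c "
from h import *
to([470,128,230])"
```

```text
t 9.4 p [644.1  93.6 232.7] xdir deg -98.1 zax [-0.001 -0.    -1.   ] F [-0.8  0.7 -1.3] gap 0.1 q [ 0.1   0.47 -0.45  1.23  0.2   1.48 -2.04]
tool delta cm [-0.95 17.72  0.29] rows>= 3.5493314612241336
```

Call:
servo_tool(
  increments=[
    [-0.2,3.5,0,0,0],
    [-0.2,3.5,0,0,0],
    [-0.2,3.6,0,0,0],
    [-0.2,3.6,0,0,0],
    [-0.2,3.5,0,0,0],
    [0,0,0,0,0],
    [0,0,0,0,0],
  ],
)

```text
time_s: 10.1
position: [470.0, 127.9, 233.1]
orientation: [-0.655, 0.755, -0.0, -0.001]
wrist_force: [0.0, -0.0, -0.7]
finger_gap: 0.2
```

```bash
python3 -c "
from h import *
wrist('w8')"
```

```text
t 10.1 p [470.  127.9 233.1] xdir deg -98.1 zax [-0.001 -0.001 -1.   ] F [ 0.  -0.  -0.7] gap 0.2 q [ 0.16  0.11 -0.53  1.68  0.05  1.38 -2.09]
```

View pics/w8.png

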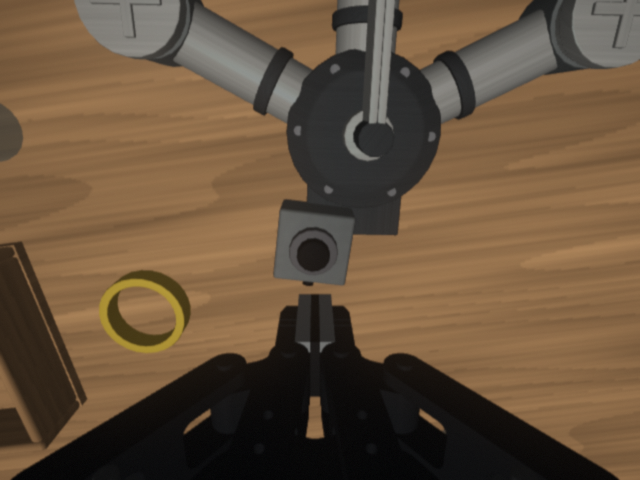

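```bash
python3 -c "
from bp import *
print(bp('w8',(313.3,254.5),62),bp('w8',(376,138.5),126),bp('w8',(364.5,133),66))
from h import *
to(bp('w8',(313.3,254.5),62)+[0,0,18])"
```

```text
[420.27450091 135.6437846   62.        ] [525.12456972  76.03655152 126.        ] [525.45635494  76.45930356  66.        ]
t 10.15 p [470.7 127.7 233.1] xdir deg -98.2 zax [-0.001 -0.001 -1.   ] F [ 0.7 -1.   0.5] gap 0.4 q [ 0.16  0.11 -0.53  1.67  0.06  1.38 -2.09]
tool delta cm [-0.08  5.1  15.32] rows>= 3.2281810227130237
```

Call:
servo_tool(
  increments=[
    [0,2.5,0,0,0],
    [0,2.5,0,0,0],
    [0,0,3.5,0,0],
    [0,0,3.5,0,0],
    [0,0,3.5,0,0],
    [0,0,3.5,0,0],
    [0,0,1.0,0,0],
    [0,0,0,0,0],
    [0,0,0,0,0],
  ],
)

```text
time_s: 11.05
position: [422.3, 135.6, 84.9]
orientation: [-0.655, 0.756, 0.0, 0.001]
wrist_force: [0.1, -0.2, 0.9]
finger_gap: -0.4
```

```bash
python3 -c "
from h import *
wrist('w9')
q=r.snapshot('side');cv2.imwrite('pics/s9.png',cv2.resize(q['image'][180:350,230:430,::-1],None,fx=3.5,fy=3.5,interpolation=2))"
```

```text
t 11.05 p [422.3 135.6  84.9] xdir deg -98.2 zax [ 0.001  0.001 -1.   ] F [ 0.1 -0.2  0.9] gap -0.4 q [ 0.14  0.14 -0.55  1.99  0.09  1.03 -2.17]
```

View pics/w9.png

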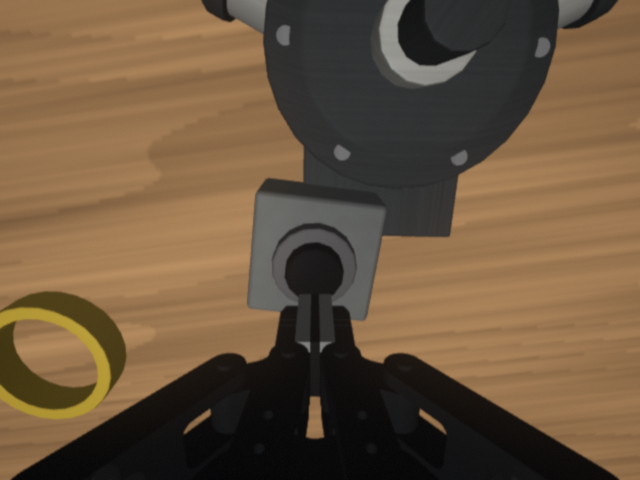

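View pics/s9.png

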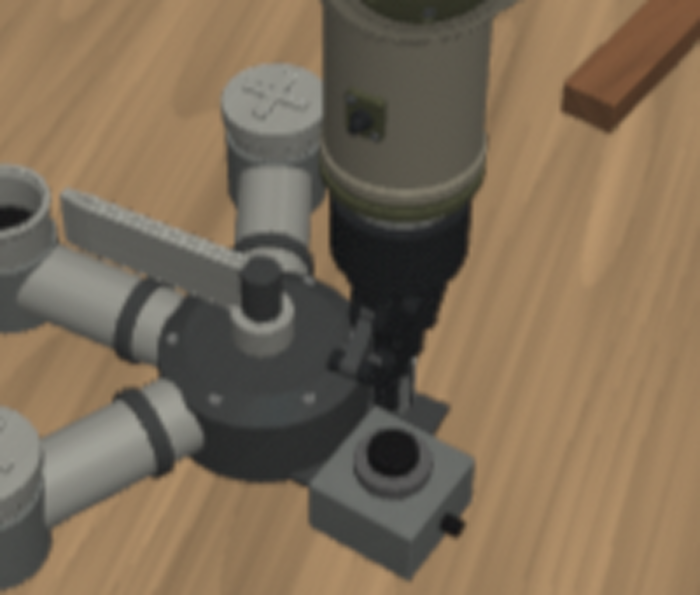

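Call:
servo_tool(
  increments=[
    [0,0,0.6,0,0],
    [0,0,0.6,0,0],
    [0,0,0.5,0,0],
    [0,0,0.3,0,0],
    [0,0,0.2,0,0],
    [0,0,0,0,0],
  ],
)

```text
time_s: 11.75
position: [421.0, 135.3, 61.5]
orientation: [-0.655, 0.756, 0.0, -0.0]
wrist_force: [0.0, 0.7, 0.1]
finger_gap: -0.0
```

Call:
servo_tool(
  increments=[
    [0,0,0.2,0,0],
    [0,0,0.2,0,0],
    [0,0,0,0,0],
  ],
)

```text
time_s: 12.05
position: [421.1, 135.3, 57.6]
orientation: [-0.655, 0.756, 0.0, -0.0]
wrist_force: [-0.4, -0.4, 0.3]
finger_gap: -0.3
```

Call:
servo_tool(
  increments=[
    [0,0,0.2,0,0],
    [0,0,0,0,0],
  ],
)

```text
time_s: 12.25
position: [421.1, 135.2, 55.6]
orientation: [-0.655, 0.756, 0.0, -0.0]
wrist_force: [-0.0, 0.7, 0.0]
finger_gap: 0.0
```

Call:
servo_tool(
  increments=[
    [0,0,0.2,0,0],
    [0,0,0,0,0],
  ],
)

```text
time_s: 12.45
position: [421.1, 135.2, 53.6]
orientation: [-0.655, 0.756, 0.0, -0.0]
wrist_force: [-0.6, -0.6, -0.9]
finger_gap: 0.1
```

Call:
servo_tool(
  increments=[
    [0,0,0.2,0,0],
    [0,0,0,0,0],
  ],
)

```text
time_s: 12.65
position: [421.1, 135.3, 51.6]
orientation: [-0.655, 0.756, 0.0, -0.0]
wrist_force: [1.0, 0.5, -0.3]
finger_gap: 0.1
```

Call:
servo_tool(
  increments=[
    [0,0,0.2,0,0],
    [0,0,0,0,0],
  ],
)

```text
time_s: 12.85
position: [421.1, 135.3, 49.6]
orientation: [-0.655, 0.756, 0.0, -0.0]
wrist_force: [0.6, -0.5, -0.8]
finger_gap: 0.1
```

No contact yet at z = 50, so I'll look before going further.

```bash
python3 -c "
from h import *
wrist('w10')
q=r.snapshot('side');cv2.imwrite('pics/s10.png',cv2.resize(q['image'][230:350,280:420,::-1],None,fx=5,fy=5,interpolation=2))"
```

```text
t 12.85 p [421.1 135.3  49.6] xdir deg -98.1 zax [-0.  0. -1.] F [ 0.6 -0.5 -0.8] gap 0.1 q [ 0.12  0.19 -0.55  2.03  0.12  0.95 -2.2 ]
```

View pics/w10.png

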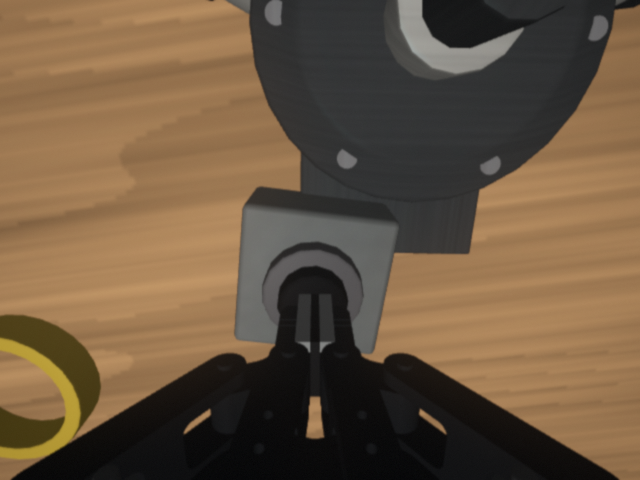

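View pics/s10.png

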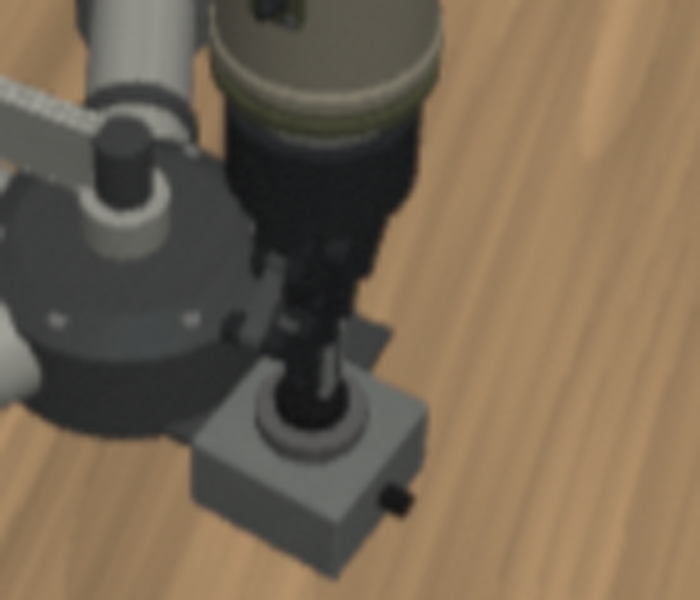

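Call:
servo_tool(
  increments=[
    [0,0,0.2,0,0],
    [0,0,0,0,0],
  ],
)

```text
time_s: 13.15
position: [421.1, 135.2, 47.6]
orientation: [-0.655, 0.756, 0.0, -0.0]
wrist_force: [-0.6, 0.2, -0.6]
finger_gap: -0.0
```

Call:
servo_tool(
  increments=[
    [0,0,0.2,0,0],
    [0,0,0,0,0],
  ],
)

```text
time_s: 13.35
position: [421.3, 135.3, 45.7]
orientation: [-0.655, 0.756, 0.0, 0.0]
wrist_force: [-0.9, -0.6, -1.1]
finger_gap: 0.3
```

```bash
python3 -c "
from h import *
s,R=st();print(s['ft_torque'],s['tau'])
q=r.snapshot('side');cv2.imwrite('pics/s11.png',cv2.resize(q['image'][270:345,300:400,::-1],None,fx=7,fy=7,interpolation=2))"
```

```text
t 13.35 p [421.3 135.3  45.7] xdir deg -98.1 zax [ 0.  0. -1.] F [-0.9 -0.6 -1.1] gap 0.3 q [ 0.12  0.2  -0.55  2.03  0.13  0.94 -2.2 ]
[-0.00082489  0.01149954  0.035692  ] [-3.24546025e-03 -3.91483212e+01 -3.16068090e+00 -3.01889277e+01
  3.65299720e-02 -5.28788392e-02 -3.13160545e-02]
```

View pics/s11.png

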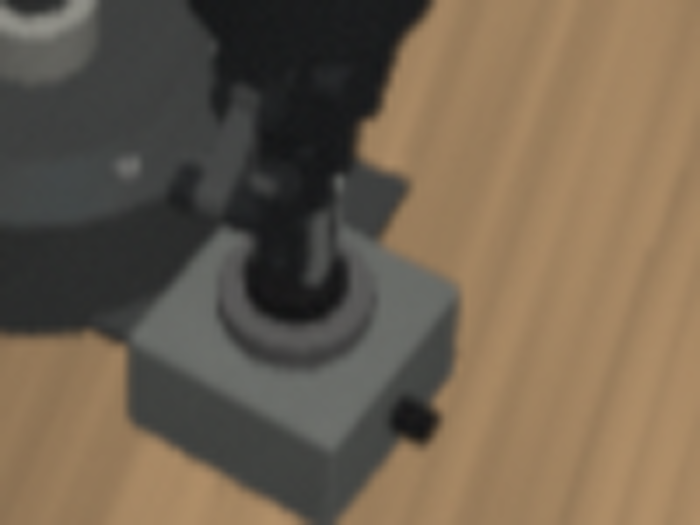

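```bash
python3 -c "
from fit import *
for X in ([421.3,135.3,45.7],[421.3,135.3,62],[421.3,135.3,56]):
  u=proj('side',X);print(X,u,(u-[300,270])*7)
from fit2 import wproj
print(wproj('w10',[421.1,135.3,49.6]),wproj('w10',[421.1,135.3,60]))
import pickle
s,R,q=pickle.load(open('w10.pkl','rb'))
"
```

```text
[421.3, 135.3, 45.7] [341.68858861 314.20999934] [291.8201203  309.46999541]
[421.3, 135.3, 62] [341.85933053 309.37675567] [293.01531372 275.63728966]
[421.3, 135.3, 56] [341.79609469 311.16679193] [292.57266284 288.16754349]
[313.58168205 286.83192676] [313.52215675 296.98214852]
```

```bash
python3 -c "
import pickle,numpy as np
s,R,q=pickle.load(open('w10.pkl','rb'));M=q['mount'];K=q['camera_matrix']
for y in(-11,-7,0):
  for z in (0,-5,-10,-13,-18):
    c=M[:3,:3].T@(np.array([0,y,z])-M[:3,3]);u=K@c;print(y,z,(u[:2]/u[2]).round(1),'px/mm',376/c[2])
"
python3 - <<'E'
import cv2
i=cv2.imread('pics/w10.png')
cv2.imwrite('pics/w10z.png',cv2.resize(i[230:390,240:400],None,fx=3.7,fy=3.7,interpolation=2))
E
```

```text
-11 0 [313.6 265.9] px/mm 2.106907754831063
-11 -5 [313.6 270.1] px/mm 2.1643555709865834
-11 -10 [313.6 274.6] px/mm 2.225023993233259
-11 -13 [313.5 277.5] px/mm 2.263085529044727
-11 -18 [313.5 282.4] px/mm 2.3295000561691883
-7 0 [313.6 273.6] px/mm 2.0918964106353735
-7 -5 [313.6 278. ] px/mm 2.148517532318781
-7 -10 [313.6 282.7] px/mm 2.2082890400340833
-7 -13 [313.5 285.7] px/mm 2.2457753656257946
-7 -18 [313.5 290.8] px/mm 2.311163101677235
0 0 [313.6 286.9] px/mm 2.066134931779461
0 -5 [313.6 291.6] px/mm 2.1213516692426073
0 -10 [313.6 296.6] px/mm 2.17960074099433
0 -13 [313.6 299.7] px/mm 2.216111357698579
0 -18 [313.5 305.2] px/mm 2.279758636604419
```

View pics/w10z.png

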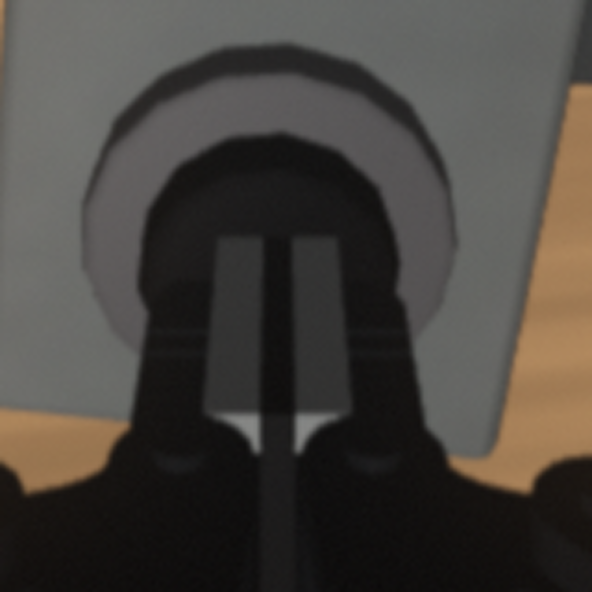

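The visible fingertip is roughly 18 mm behind the TCP, both here and in the side view. That also explains the late lever contact. The tip should now be just above the button, so I'll keep going down gently.

Call:
servo_tool(
  increments=[
    [0,0,0.2,0,0],
    [0,0,0,0,0],
  ],
)

```text
time_s: 13.6
position: [421.3, 135.3, 43.8]
orientation: [-0.655, 0.756, -0.0, 0.0]
wrist_force: [-0.4, -0.1, 2.0]
finger_gap: 0.1
```

Call:
servo_tool(
  increments=[
    [0,0,0.2,0,0],
    [0,0,0,0,0],
  ],
)

```text
time_s: 13.8
position: [421.3, 135.4, 41.8]
orientation: [-0.655, 0.756, -0.0, 0.0]
wrist_force: [-1.1, 0.2, 4.0]
finger_gap: 0.1
```

Call:
servo_tool(
  increments=[
    [0,0,0.2,0,0],
    [0,0,0,0,0],
  ],
)

```text
time_s: 14.0
position: [421.4, 135.4, 39.8]
orientation: [-0.655, 0.756, -0.0, 0.0]
wrist_force: [0.4, -0.9, 5.0]
finger_gap: 0.3
```

Contact: the force rises with the button's spring. Press to the stop.

Call:
servo_tool(
  increments=[
    [0,0,0.1,0,0],
    [0,0,0,0,0],
  ],
)

```text
time_s: 14.2
position: [421.4, 135.4, 39.5]
orientation: [-0.655, 0.756, -0.0, 0.0]
wrist_force: [-3.5, -0.7, 12.1]
finger_gap: -0.4
```

Call:
servo_tool(
  increments=[
    [0,0,0.1,0,0],
    [0,0,0,0,0],
  ],
)

```text
time_s: 14.4
position: [421.5, 135.4, 39.3]
orientation: [-0.655, 0.756, -0.0, 0.0]
wrist_force: [-7.9, -2.8, 24.2]
finger_gap: -0.0
```

Call:
servo_tool(
  increments=[
    [0,0,0.1,0,0],
    [0,0,0,0,0],
    [0,0,0,0,0],
  ],
)

```text
time_s: 14.7
position: [421.6, 135.4, 39.0]
orientation: [-0.655, 0.756, -0.001, 0.0]
wrist_force: [-13.1, -4.6, 34.6]
finger_gap: 0.1
```

Button is on its hard stop (position stalled, force rising to 35 N). Release it and retreat.

Call:
servo_tool(
  increments=[
    [0,0,-0.4,0,0],
    [0,0,-0.6,0,0],
    [0,0,-1.5,0,0],
    [0,0,-3,0,0],
    [0,0,-4,0,0],
    [0,0,-4,0,0],
    [0,0,-4,0,0],
    [0,0,-4,0,0],
    [0,0,0,0,0],
    [0,0,0,0,0],
  ],
)

```text
time_s: 15.7
position: [421.5, 135.3, 252.2]
orientation: [-0.655, 0.756, -0.0, 0.001]
wrist_force: [-0.2, -0.4, -0.5]
finger_gap: 0.0
```

Call:
servo_tool(
  increments=[
    [0,-3,0,0,0],
    [0,-3,0,0,0],
    [0,-3,0,0,0],
    [0,-3,0,0,0],
    [0,0,0,0,0],
    [0,0,0,0,0],
  ],
)

```text
time_s: 16.3
position: [539.2, 118.2, 249.4]
orientation: [-0.655, 0.756, 0.002, -0.002]
wrist_force: [0.4, 0.0, -0.5]
finger_gap: -0.0
```

```bash
python3 -c "
from h import *
wrist('w12')
for n in ('scene','side'):
  q=r.snapshot(n);cv2.imwrite(f'pics/{n}12.png',q['image'][:,:,::-1])"
```

```text
t 16.3 p [539.2 118.2 249.4] xdir deg -98.1 zax [-0.004  0.    -1.   ] F [ 0.4  0.  -0.5] gap -0.0 q [ 0.15  0.25 -0.52  1.48  0.12  1.44 -2.08]
```

View pics/w12.png

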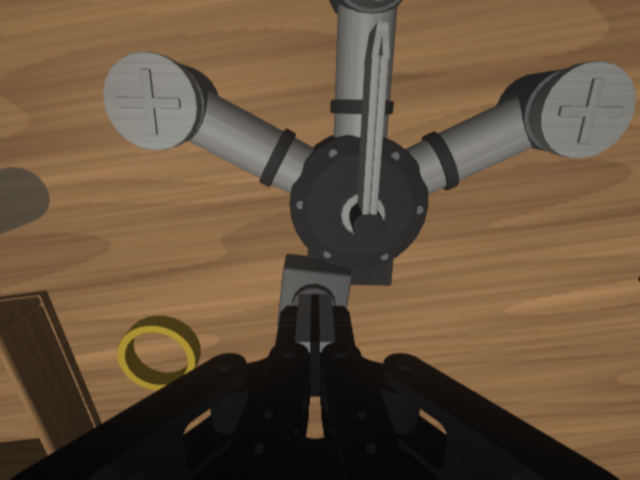

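View pics/side12.png

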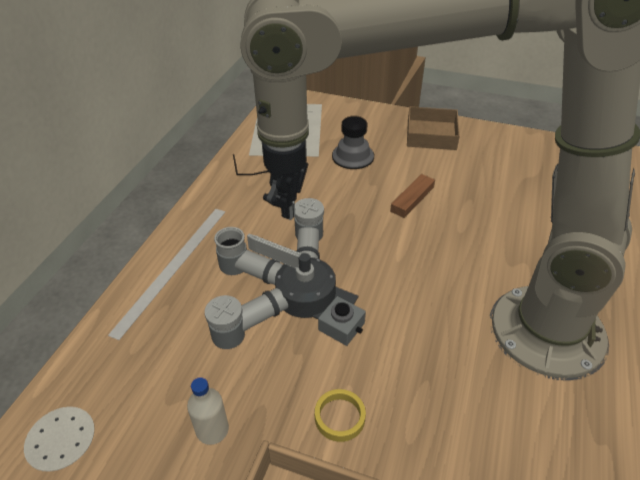

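View pics/scene12.png

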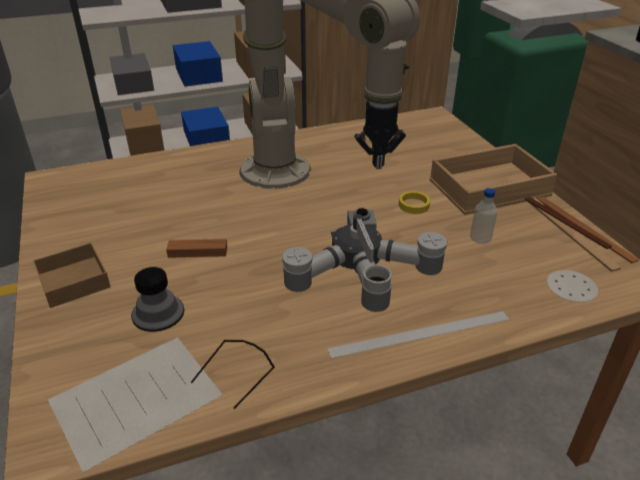

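```bash
python3 - <<'E'
from bp import *
an=lambda v:np.degrees(np.arctan2(v[1],v[0])).round(2)
for f,h,t,a,b in (("w12",(369.5,227),(382.5,27.5),(584,109.5),(151.5,101)),("w8",(376,138.5),None,None,None)):
    H=bp(f,h,126);print("hub",H.round(1))
    if t:
        T=bp(f,t,126);A=bp(f,a,94);B=bp(f,b,94)
        print("lever",an(T-H),T.round(1),"caps perp",an(np.array([(B-A)[1],-(B-A)[0]])), "a",an(A-H),"b",an(B-H),"bisector",(an(A-H)+an(B-H))/2)
O=bp("w7",(363.3,103.8),94);print("open from w7",O.round(1),an(O-H))
O=bp("w6",(352,98),94);print("open w6",an(O-H))
E
```

```text
hub [524.5  75.4 126. ]
lever -9.0 [664.7  53.2 126. ] caps perp -9.22 a -70.9 b 53.14 bisector -8.880000000000003
hub [525.1  76.  126. ]
open from w7 [723.9  44.7  94. ] -8.97
open w6 -9.22
```

```bash
python3 -c "
from cell import r
print(r.hand_in())"
```

```text
the job is handed in; nothing more can be done
None
```

The selector lever now points at the open outlet (the middle one), and the start button has been pressed fully and released. I handed the job in after about 16 s of the 64 s allowed.

- **Lever:** I pushed it from one side only, using the tip of the closed fingers. After the hand withdrew, the wrist camera put the lever at about -9.0° in the world frame. The open outlet's direction came out between -8.9° and -9.2°, so they agree to about 0.3°.
- **Start button:** It was pressed straight down until it stopped moving; spring force was about 5 N before the stop, rising to 35 N at it. I then lifted the hand clear. I judged it fully down from the force and the stalled position. I took its coming back up from the hand lifting clear; I did not measure its height afterwards.
- **Surroundings:** In the last pictures the tape, bottle, offcut and sander are where they started, and the hand is clear of everything.

**What disagreed:**
- **Fingertip:** The closed fingertip appeared about 18 mm short of the stated TCP, so contact with the lever and the button came later than computed. I found both contacts by feel.
- **Caps:** Fitting from the wrist camera alone left the cap centres 5 to 7 pixels off. The final lever check therefore used the hub, the lever tip and the open outlet directly.

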